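Pry open the stuck label printer cover

TASK

The cover of the label printer is stuck shut. Take the letter opener from the pen tray, slip its blade into the pry slot under the cover's front lip, going in gently until you feel it stop, lever the cover up and push it fully open with the opener; the gripper itself must not touch the printer, and the blade must not be forced hard against it. Leave the cover open, lay the opener back in the pen tray, and leave the other things on the desk where they are.

Things in the scene. Friction and masses are not known exactly. Their poses are not given: they have to be found in the camera images.
- printer: Grey label printer, fixed to the desk, 134 mm deep (x -52 to 82), 140 wide (y), 168 tall. Origin on the desk under it. Its front faces its -x; its top slopes 25 degrees, low at the front, high at the back, and carries the blue cover between two side cheeks. A black ledge sticks out 12 mm below the cover's front lip; behind the ledge, under the lip, is the pry slot
- cover (a joint): Opening of the blue cover (105 x 116 x 6 mm plate, white mark over the slot) about its hinge at the high back edge: 0 shut, 1.9 rad fully open at its stop (then nearly upright). The hinge is stiff (about 4 N at the lip) and the cover stays where it is left
- lip (a point): Middle of the under edge of the cover's front lip; moves with the cover. Shut: at (-40, 0, 118) mm in the printer's frame. The pry slot runs in under it parallel to the slope: 60 mm wide (printer y -30 to 30), 8 mm high between the cover's underside and the ledge. The ledge starts 12 mm before the lip; the slot ends at a hidden feed bar 22 to 34 mm behind it, never at the same depth: feel for it
- hinge (a point): Middle of the cover's hinge axis (along the printer's y), at (55, 0, 162.5) mm in the printer's frame
- opener: Letter opener, 160 mm long, 90 g, lying along its x with the blade to +x. Red handle 90 long (x -45 to 45), 18 wide (y), 22 tall (z 0 to 22); steel blade from x 45 to 115 at z 11, 16 wide and 3 thick, the last 12 mm 11 wide and 2 thick. Origin: centre of the handle's underside
- opener_mid (a point): Centre of the opener's handle
- opener_tip (a point): Tip of the opener's blade, 115 mm ahead of opener_mid
- tray: Black open pen tray, fixed, 240 (x) x 125 (y) mm, walls 4 mm thick and 13 mm high, floor about 4 mm thick. Origin: centre of its underside. The opener lies in it
- glue: Yellow glue stick standing upright, 30 mm across, 88 tall; bystander. Origin under it
- tape: Black tape dispenser 130 x 50 x 75 mm; bystander. Origin under it
- stapler: Green stapler 135 x 34 x 45 mm; bystander. Origin under it
- notes: Block of yellow and pink sticky notes 76 x 76 x 42 mm; bystander. Origin under it
- mug: Blue mug, 82 mm across, 92 tall; bystander. Origin under it
- pencup: Black cup of pens, 74 mm across, 165 tall with the pens; bystander. Origin under it

How it is judged:
On the way, in this order (a step that is already met when the one before it is completed fails the run):
1. the cover is levered ajar with the opener's blade under it (value of joint cover above 0.1 rad and contact force between opener and printer above 0.3 N), for 0.05 s.
2. the cover is fully open (value of joint cover above 1.65 rad), for 0.1 s.
At the end, for the whole second after the job is handed in: The cover stands open at 1.65 rad or more (stop at 1.9); the opener lies at rest in the tray: the middle of its handle within 100 mm (x) and 50 mm (y) of the tray's centre and less than 25 mm above the tray's underside, its tip less than 35 mm above it (value of joint cover above 1.65 rad and x of opener_mid in the frame of tray between -0.1 and 0.1 m and y of opener_mid in the frame of tray between -0.05 and 0.05 m and z of opener_mid in the frame of tray below 0.025 m and z of opener_tip in the frame of tray below 0.035 m and linear speed of opener below 0.02 m/s); the robot touches nothing.
It fails at once if the gripper or arm touches the printer or its cover (contact force between any of the fingers, the arm and printer above 1 N).
It fails at once if the opener is forced against the printer with more than 40 N (contact force between opener and printer above 40 N).
It fails at once if a bystander is moved by more than 30 mm (distance of any of glue, tape, stapler, notes, mug, pencup from where it was at the start of the episode above 0.03 m).
It also fails if it takes over 64 s, if anything falls off the work surface, if the arm or the gripper's body presses on something with over 40 N, if the wrist force passes 120 N, or if a joint passes its speed limit or range.

ROBOT

A 6-joint arm with a two-finger parallel gripper is mounted at the origin on the work surface. World frame = base frame: x ahead of the robot, y to its left, z up, the work surface at z = 0. Lengths are in m, angles in rad, forces in N, time in s.
With the tool pointing down it reaches from about 0.375 to 0.975 m from the base axis. Payload 3.8 kg.
Tool frame: the origin (TCP) lies midway between the tips of the shut fingers; the grasp point (between the pads) lies 19 mm behind it; z points along the fingers, y is the line along which they close (so a half turn about z gives the same grasp; the last joint's range is limited). The gripper opens to 85 mm and grips with 20 to 120 N. Pads are 22 mm wide; open, the fingers measure 114 mm over their backs; the gripper's body (76 mm by 85 mm) begins 54 mm behind the grasp point. The pads swing forward as they close: fully open they stand 13 mm farther back than shut.
Start: joints at [-1.234, 0.264, 1.604, -0, 1.274, -0.037], TCP at [0.246, -0.628, 0.231] pointing down, gripper open.
Joint ranges: [-2.63, 2.63], [-0.94, 2.18], [0.31, 2.57], [-1.31, 4.45], [0, 2.66], [-2.55, 2.55]. Speed limits (rad/s): [2.57, 2.57, 3.14, 3.14, 3.14, 3.14].

INTERFACE

Orientations are given as a 3x3 rotation matrix whose columns are the frame's x, y, z axes.
In Python, from cell import ctrl gives the robot as it stands. The module is installed in compiled form; this text tells all that it offers.
- The arm moves only by the tool send_rows, never from a script. Its argument "steps" is a list of rows, each a list of 2 entries, a list of its own where there are three numbers: the shift along the tool's x, y, z in units of 0.2 m (1.0 is 0.2 m), then the turn, a rotation vector about the tool's x, y, z in units of 0.08 rad (1.0 is 0.08 rad). A call has 1 to 20 rows; each row shifts and turns the commanded pose from where the row before left it, along the tool's axes as they then stand; what a row does not reach is not made up. A row lasts 1/10 s, in which the tool goes at most 50 mm and 8.59 degrees, less where a joint would pass 70% of its speed; a pose out of reach is approached as far as the arm can. A call with a number of a shift or a turn outside -1 to 1 is refused whole. A call with a gripper value outside its range is refused whole. "jaw" is the opening, from 0 (shut) to 1 (fully open), set as the call begins (left out, the last holds). The fingers move at their own pace and stop on an object; "force" is the grip in N (left out, the last holds). Time passes only in rows, so rows that do not move let the fingers close. It gives the time, the measured TCP pose, the force, the opening and the grip force at its end, in the units of the state.
- ctrl.observe(): the state, without advancing time (a new reading comes with each control period).
- ctrl.read_camera(name): name is "scene" or "side" or "wrist"; returns (picture, depth): 400x640x3 uint8, red, green, blue; 400x640 float32, m along the optical axis (not along the pixel's ray), 0 where there is no reading.
- ctrl.camera_info(name): a dict with "intrinsics" (3x3 intrinsics, pixels), "view" (4x4, takes a point from world to camera coordinates). Camera axes: x right, y up, looking along -z (the intrinsics and any distortion apply to the point x, -y, -z); pixel columns grow to the right and rows downward; lengths in m; the calibration is good to about 2 mm. A picture is of the moment at which its call begins: read the wrist's pose just before it. camera_info takes no time and is no camera call; for the wrist camera it gives the pose at the moment of the call.
- ctrl.sign_off(): hands the job in; it is judged then, once.
Trained networks look in the newest picture that a camera, given by its name, has taken for a name from the list of things; names that differ only in an ending like _2 or _b are one class to them, and where a whole thing is asked for, a point or a joint stands for the part that bears it (a point fixed in the world has none). Each returns a list of dicts, best first, with "confidence" (0 to 1); they miss things now and then, are a little off and sometimes report something else, mostly with a low value. They report only what shows in the picture. A call takes as long as a camera call.
- ctrl.search_frame(camera, thing): "location" ([x, y, z] in m, in world coordinates, good to about 4 mm: the middle of the surface that is visible of it).
- ctrl.silhouettes(camera, thing): "region" (400x640 bool, what is visible of it).
- ctrl.landmark_of(camera, thing): "location" ([x, y, z] in m, in world coordinates, good to about 4 mm: a listed point, or the origin of a listed thing).
The state is a dict: "t": time; "joint_pos": joint angles; "joint_vel": joint speeds; "joint_efforts": joint torques, N m; "tcp_pos": TCP position; "ee_rot": TCP orientation; "ft_force": force on the tool from outside, world axes, zero at the start; "ft_torque": the same for the moment, N m; "gripper_width": finger opening in m; "grip_force": force on a finger pad.
Only numpy, scipy, OpenCV 4.12 (cv2) and the standard library are available. Lean on these libraries where they do the work, as an engineer would, in place of code of your own. Each camera call takes 0.05 s, during which the arm holds its last target. There are 200 camera calls.

## Working session

There is one attempt and no reset: what is moved stays moved. The work goes in short steps, Python scripts to look and compute and a tool call to move; the robot and the scene stay as the last step left them, time stands still between calls to the robot, and variables do not carry over. Pictures are saved under pics/ and viewed, at most 10 in all, crops included, and the job is handed in when it is done.

Besides the shell and the picture viewer there is one more tool, called in YAML: its name, and indented under it one key for each argument. send_rows: Moves the arm, as the interface text tells. Shifts and turns lie within -1 to 1; 1 stands for 0.2 m of shift or 0.08 rad of turn. Its arguments: {"type":"object","properties":{"steps":{"type":"array","items":{"type":"array"}},"jaw":{"type":"number"},"force":{"type":"number"}},"required":["steps"]}

```bash
mkdir -p pics; ls; cat > h.py <<'E'
import numpy as np, cv2
from cell import ctrl
def pts(cam, d, info=None):
    i=info or ctrl.camera_info(cam); K=np.array(i["intrinsics"]); V=np.array(i["view"])
    v,u=np.mgrid[:400,:640]
    x=(u-K[0,2])/K[0,0]*d; y=(v-K[1,2])/K[1,1]*d
    c=np.stack([x,-y,-d,np.ones_like(d)],-1)
    return (c@np.linalg.inv(V).T)[...,:3]
def save(n,p): cv2.imwrite("pics/"+n,p[:,:,::-1])
E
python3 - <<'E'
from h import *
np.set_printoptions(precision=4,suppress=True)
ims=[]
for c in ("scene","side"):
    p,d=ctrl.read_camera(c); ims.append(p); np.savez(c+".npz",p=p,d=d,X=pts(c,d))
    for t in ["printer","lip","hinge","opener","opener_mid","opener_tip","tray"]:
        print(c,t,[(np.round(r["location"],4),round(r["confidence"],2)) for r in ctrl.landmark_of(c,t)[:2]])
save("scene.png",ims[0]);save("side.png",ims[1])
print(ctrl.observe())
E
```

```text
pics
scene printer [(array([ 0.6488,  0.1881, -0.0017]), 0.79)]
scene lip [(array([0.6022, 0.1854, 0.1171]), 0.82), (array([0.689 , 0.4385, 0.0026]), 0.41)]
scene hinge [(array([0.7015, 0.1888, 0.1636]), 0.76)]
scene opener [(array([ 0.648 , -0.1852,  0.0077]), 0.71)]
scene opener_mid [(array([ 0.6478, -0.182 ,  0.0152]), 0.57)]
scene opener_tip [(array([ 0.7607, -0.1485,  0.0155]), 0.55)]
scene tray [(array([ 0.6881, -0.1817, -0.0023]), 0.6)]
side printer [(array([0.6445, 0.192 , 0.0006]), 0.77)]
side lip [(array([0.6039, 0.1849, 0.1199]), 0.87)]
side hinge [(array([0.6997, 0.189 , 0.1655]), 0.84), (array([ 0.6481, -0.1873,  0.0171]), 0.71)]
side opener [(array([ 0.6517, -0.1854,  0.0045]), 0.56), (array([0.6974, 0.1891, 0.1632]), 0.51)]
side opener_mid [(array([ 0.6514, -0.1868,  0.0221]), 0.81)]
side opener_tip [(array([ 0.7556, -0.1448,  0.0217]), 0.68)]
side tray [(array([ 0.6915, -0.1822,  0.0026]), 0.61)]
{'t': 0.8, 'joint_pos': array([-1.2339,  0.2638,  1.604 , -0.    ,  1.2737, -0.0369]), 'joint_vel': array([-0.0009,  0.0004, -0.0014, -0.0009,  0.0014, -0.0002]), 'joint_efforts': array([ -0.0015, -51.4983, -36.7693,  -0.0003,   0.0006,   0.    ]), 'tcp_pos': array([ 0.2465, -0.6284,  0.2313]), 'ee_rot': array([[ 0.931 ,  0.3651,  0.    ],
       [ 0.3651, -0.931 , -0.    ],
       [-0.    ,  0.    , -1.    ]]), 'ft_force': array([-0.0134,  0.1639,  0.2655]), 'ft_torque': array([-0.0066, -0.0236,  0.0642]), 'grip_force': 0.0, 'gripper_width': 0.08548908093979977}
```

View pics/scene.png

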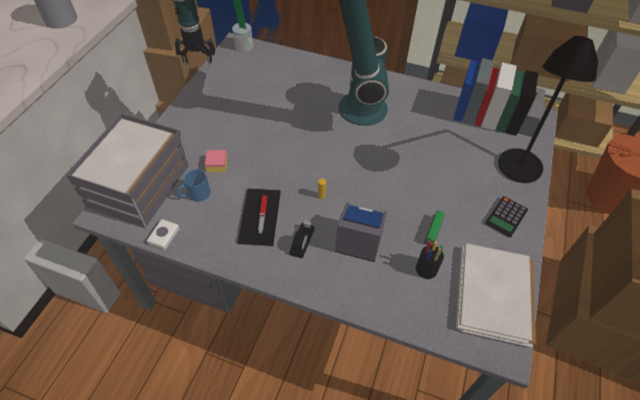

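View pics/side.png

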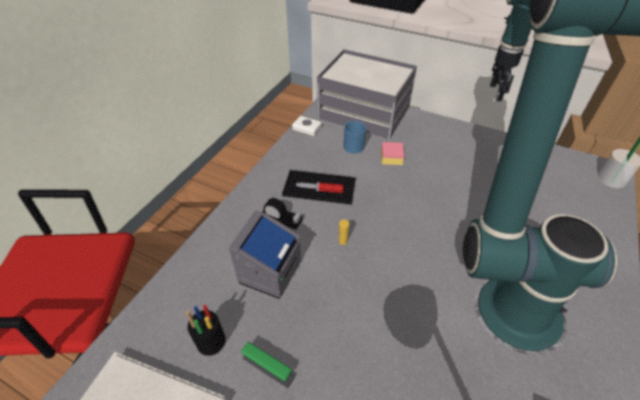

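```bash
python3 - <<'E'
from h import *
np.set_printoptions(precision=4,suppress=True)
for c in ("scene","side"):
    ctrl.read_camera(c)
    X=np.load(c+".npz")["X"]
    for t in ["opener","cover","tray","glue","tape","stapler","notes","mug","pencup"]:
        r=ctrl.silhouettes(c,t)
        if not r: print(c,t,None); continue
        m=r[0]["region"]; P=X[m]; P=P[np.isfinite(P).all(1)&(np.load(c+".npz")["d"][m]>0)]
        print(c,t,round(r[0]["confidence"],2),m.sum(),np.percentile(P,2,0),np.percentile(P,98,0), np.median(P,0))
        if t in("opener","cover"):
            np.save(c+t+".npy",P)
            h=P[:,:2]-P[:,:2].mean(0); e,v=np.linalg.eigh(h.T@h); print("  axes ang",np.degrees(np.arctan2(v[1,1],v[0,1])))
E
```

```text
scene opener 0.46 153 [ 0.6259 -0.1946  0.0094] [ 0.7521 -0.1473  0.0326] [ 0.6906 -0.1702  0.022 ]
  axes ang -161.66611508233285
scene cover None
scene tray 0.84 1722 [ 0.5727 -0.2576 -0.0025] [ 0.8104 -0.1049  0.0161] [ 0.7007 -0.181   0.0051]
scene glue 0.59 121 [ 0.5121 -0.0145  0.0114] [0.5375 0.0092 0.0932] [ 0.5302 -0.0009  0.0661]
scene tape 0.93 532 [ 0.6782 -0.0199  0.0056] [0.8003 0.0264 0.0769] [0.7603 0.008  0.0285]
scene stapler 0.85 336 [0.4667 0.4038 0.0004] [0.5924 0.4428 0.0512] [0.5385 0.4213 0.0425]
scene notes 0.75 442 [ 0.479  -0.4808  0.0036] [ 0.5687 -0.3975  0.0491] [ 0.5346 -0.4368  0.0401]
scene mug 0.92 699 [ 0.6332 -0.4834  0.0026] [ 0.7266 -0.399   0.094 ] [ 0.6832 -0.4413  0.056 ]
scene pencup 0.6 758 [ 0.6571  0.3978 -0.0004] [0.7256 0.4685 0.1539] [0.7075 0.4321 0.0949]
side opener 0.57 203 [ 0.609  -0.1925  0.0089] [ 0.7456 -0.1458  0.0277] [ 0.6664 -0.1693  0.0181]
  axes ang -164.4285787840209
side cover 0.89 1671 [0.6035 0.133  0.1223] [0.6984 0.2468 0.1686] [0.6503 0.1934 0.1457]
  axes ang 94.6183416824972
side tray 0.79 1673 [ 0.5699 -0.261  -0.0007] [ 0.8064 -0.0958  0.0143] [ 0.6919 -0.1745  0.0042]
side glue None
side tape 0.84 709 [ 0.6668 -0.0432 -0.0009] [0.7785 0.0285 0.0754] [0.724  0.0136 0.0298]
side stapler 0.67 1087 [ 0.4541  0.4079 -0.0004] [0.5825 0.4456 0.0475] [0.5131 0.4316 0.0427]
side notes 0.82 459 [ 0.4712 -0.4764  0.003 ] [ 0.5599 -0.3928  0.045 ] [ 0.5133 -0.4209  0.0395]
side mug 0.96 633 [ 0.6288 -0.4764  0.0044] [ 0.7063 -0.3939  0.0927] [ 0.666  -0.4126  0.0595]
side pencup 0.72 1393 [0.6478 0.4044 0.005 ] [0.7118 0.4722 0.1532] [0.6701 0.4467 0.0985]
```

The scene view shows the tray at about (260,216), the red handle at (263,208) with its blade towards +x, and the printer at (362,232) with its blue cover shut. The side view agrees: opener at (325,187), printer at (268,250). The network positions match both pictures, so I'm moving above the opener with the jaw partly open.

send_rows:
  steps:
    - [[0.17,-0.09,0.01],[0,0,0]]
    - [[0.17,-0.09,0.01],[0,0,0]]
    - [[0.17,-0.09,0.01],[0,0,0]]
    - [[0.17,-0.09,0.01],[0,0,0]]
    - [[0.17,-0.09,0.01],[0,0,0]]
    - [[0.17,-0.09,0.01],[0,0,0]]
    - [[0.17,-0.09,0.01],[0,0,0]]
    - [[0.17,-0.09,0.01],[0,0,0]]
    - [[0.17,-0.09,0.01],[0,0,0]]
    - [[0.17,-0.09,0.01],[0,0,0]]
    - [[0.17,-0.09,0.01],[0,0,0]]
    - [[0.17,-0.09,0.01],[0,0,0]]
    - [[0.17,-0.09,0.01],[0,0,0]]
    - [[0.17,-0.09,0.01],[0,0,0]]
    - [[0.17,-0.09,0.01],[0,0,0]]
    - [[0,0,0],[0,0,0]]
    - [[0,0,0],[0,0,0]]
  jaw: 0.55

```text
t: 3.5
tcp_pos: [0.6229, -0.1901, 0.201]
ee_rot: [[0.93, 0.367, -0.001], [0.367, -0.93, -0.0], [-0.001, 0.0, -1.0]]
ft_force: [-0.2, -0.7, -0.3]
gripper_width: 0.0471
grip_force: 0.0
```

```bash
python3 - <<'E'
from h import *
np.set_printoptions(precision=4,suppress=True)
o=ctrl.observe(); print(o["t"],o["tcp_pos"],o["ee_rot"][:,0],o["gripper_width"])
info=ctrl.camera_info("wrist"); p,d=ctrl.read_camera("wrist"); X=pts("wrist",d,info); save("w1.png",p); np.savez("w1.npz",p=p,d=d,X=X)
for t in ["opener_mid","opener_tip","tray"]:
    print(t,[(r["location"],round(r["confidence"],2)) for r in ctrl.landmark_of("wrist",t)[:2]])
hsv=cv2.cvtColor(p,cv2.COLOR_RGB2HSV); m=((hsv[...,0]<8)|(hsv[...,0]>172))&(hsv[...,1]>150)&(hsv[...,2]>60)&(d>0)
P=X[m]; P=P[(P[:,2]>.018)&(P[:,2]<.04)]; print(len(P),np.median(P[:,2]))
r=cv2.minAreaRect((P[:,:2]*1000).astype(np.float32)); print("handle",r)
(c,s,a)=cv2.fitEllipse((P[:,:2]*1000).astype(np.float32)) if len(P)>5 else 0; 
h=P[:,:2]-P[:,:2].mean(0); v=np.linalg.svd(h,full_matrices=False)[2][0]; print(np.degrees(np.arctan2(v[1],v[0])))
E
```

```text
3.5 [ 0.6229 -0.1901  0.201 ] [ 0.9302  0.3672 -0.0008] 0.04709239945072997
opener_mid [([0.6483, -0.183, 0.0156], 0.64)]
opener_tip [([0.754, -0.1445, 0.0178], 0.94)]
tray [([0.69, -0.1755, -0.0022], 0.97), ([0.5223, -0.0052, -0.0009], 0.5)]
1569 0.02441703058462824
handle ((646.7699584960938, -183.88818359375), (82.53868865966797, 17.983985900878906), 18.393030166625977)
-161.48657164996885
```

View pics/w1.png

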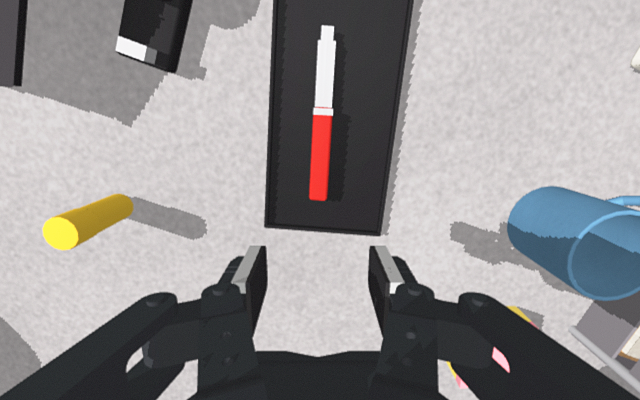

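Wrist view: red handle from (318,200) to (321,110) and the blade tip at (327,28), so it lies at 18.4° with its mid at about (0.650, −0.183). Descending to grasp it.

send_rows:
  steps:
    - [[0.14,0.016,0.05],[0,0,0.67]]
    - [[0,0,0.2],[0,0,0]]
    - [[0,0,0.2],[0,0,0]]
    - [[0,0,0.2],[0,0,0]]
    - [[0,0,0.2],[0,0,0]]
    - [[0,0,0.06],[0,0,0]]
    - [[0,0,0.04],[0,0,0]]
    - [[0,0,0.02],[0,0,0]]
    - [[0,0,0],[0,0,0]]
    - [[0,0,0],[0,0,0]]

```text
t: 4.7
tcp_pos: [0.6516, -0.1842, 0.0096]
ee_rot: [[0.949, 0.315, 0.004], [0.315, -0.949, -0.001], [0.003, 0.002, -1.0]]
ft_force: [0.9, 0.1, 0.5]
gripper_width: 0.0471
grip_force: 0.0
```

send_rows:
  steps:
    - [[0,0,0],[0,0,0]]
    - [[0,0,0],[0,0,0]]
    - [[0,0,0],[0,0,0]]
    - [[0,0,0],[0,0,0]]
    - [[0,0,0],[0,0,0]]
    - [[0,0,0],[0,0,0]]
  jaw: 0
  force: 100

```text
t: 5.3
tcp_pos: [0.651, -0.1838, 0.009]
ee_rot: [[0.949, 0.315, 0.002], [0.315, -0.949, -0.001], [0.002, 0.001, -1.0]]
ft_force: [-1.0, 0.1, 5.1]
gripper_width: 0.0154
grip_force: 100.7
```

send_rows:
  steps:
    - [[0,0,-0.05],[0,0,0]]
    - [[0,0,-0.15],[0,0,0]]
    - [[0,0,-0.2],[0,0,0]]
    - [[0,0,-0.2],[0,0,0]]
    - [[0,0,-0.2],[0,0,0]]
    - [[0,0,-0.2],[0,0,0]]
    - [[-0.04,-0.2,-0.02],[0,0,0]]
    - [[-0.04,-0.2,-0.02],[0,0,0]]
    - [[-0.04,-0.2,-0.02],[0,0,0]]
    - [[-0.04,-0.2,-0.02],[0,0,0]]
    - [[-0.04,-0.2,-0.02],[0,0,0]]
    - [[-0.04,-0.2,-0.02],[0,0,0]]
    - [[-0.04,-0.2,-0.02],[0,0,0]]
    - [[-0.04,-0.2,-0.02],[0,0,0]]
    - [[-0.04,-0.2,-0.02],[0,0,0]]
    - [[-0.04,-0.2,-0.02],[0,0,0]]

```text
t: 6.9
tcp_pos: [0.4466, 0.172, 0.2475]
ee_rot: [[0.949, 0.314, -0.0], [0.314, -0.949, 0.0], [-0.0, -0.0, -1.0]]
ft_force: [1.2, 0.5, -1.1]
gripper_width: 0.0157
grip_force: 99.7
```

send_rows:
  steps:
    - [[0,0,0],[0,0,1]]
    - [[0,0,0],[0,0,1]]
    - [[0,0,0],[0,0,1]]
    - [[0,0,0],[0,0,0.5]]
    - [[0,0,0],[0,1,0]]
    - [[0,0,0],[0,1,0]]
    - [[0,0,0],[0,1,0]]
    - [[0,0,0],[0,1,0]]
    - [[0,0,0],[0,1,0]]
    - [[0,0,0],[0,0.45,0]]
    - [[0,0,0],[0,0,0]]
    - [[0,0,0],[0,0,0]]

```text
t: 8.1
tcp_pos: [0.4476, 0.1709, 0.2473]
ee_rot: [[0.906, 0.041, 0.421], [0.037, -0.999, 0.017], [0.422, -0.0, -0.907]]
ft_force: [0.5, -0.2, -1.1]
gripper_width: 0.0155
grip_force: 99.7
```

```bash
python3 - <<'E'
from h import *
np.set_printoptions(precision=4,suppress=True)
o=ctrl.observe(); print(o["t"],o["tcp_pos"],o["ee_rot"],o["gripper_width"],o["joint_pos"])
info=ctrl.camera_info("wrist"); p,d=ctrl.read_camera("wrist"); X=pts("wrist",d,info); save("w2.png",p); np.savez("w2.npz",p=p,d=d,X=X,tcp=o["tcp_pos"],R=o["ee_rot"])
for c in ["wrist","side","scene"]:
    if c!="wrist": ctrl.read_camera(c)
    for t in ["opener_mid","opener_tip","lip","hinge","printer"]:
        print(c,t,[(r["location"],round(r["confidence"],2)) for r in ctrl.landmark_of(c,t)[:1]])
E
```

```text
8.1 [0.4476 0.1709 0.2473] [[ 0.906   0.0405  0.4213]
 [ 0.0367 -0.9992  0.0171]
 [ 0.4217 -0.0001 -0.9067]] 0.015519871583979775 [ 0.4286 -0.4026  2.2578 -0.2067  0.8903  2.0569]
wrist opener_mid [([0.4427, 0.1669, 0.2543], 0.73)]
wrist opener_tip []
wrist lip [([0.6066, 0.187, 0.1176], 0.59)]
wrist hinge []
wrist printer []
side opener_mid [([0.4451, 0.1672, 0.2561], 0.85)]
side opener_tip [([0.5462, 0.1764, 0.3073], 0.86)]
side lip [([0.6023, 0.1817, 0.1217], 0.82)]
side hinge [([0.7011, 0.1876, 0.1626], 0.66)]
side printer [([0.6489, 0.1861, 0.0026], 0.75)]
scene opener_mid [([0.4434, 0.17, 0.254], 0.46)]
scene opener_tip [([0.5539, 0.1742, 0.2974], 0.62)]
scene lip [([0.6018, 0.1837, 0.1195], 0.68)]
scene hinge [([0.7006, 0.1892, 0.1641], 0.72)]
scene printer [([0.6474, 0.1878, 0.0007], 0.65)]
```

View pics/w2.png

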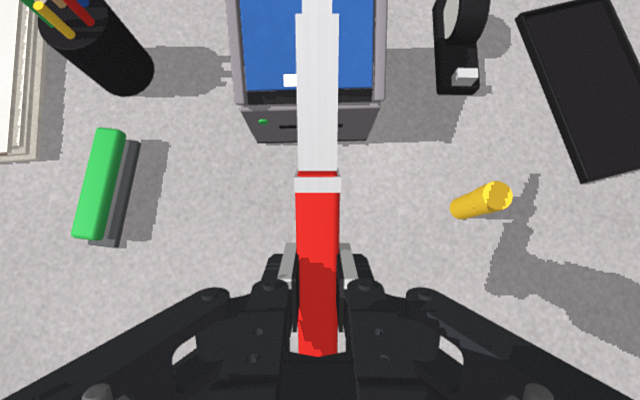

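The wrist view shows the opener held straight, with the blade running up the image at column 318. The printer's front lip is at row 92, the white mark at (292,80), the black ledge at row 97. Next I'll measure the blade in the tool frame and the printer pose from depth.

```bash
python3 - <<'E'
from h import *
np.set_printoptions(precision=4,suppress=True)
w=np.load("w2.npz"); p,X,d,tcp,R=w["p"],w["X"],w["d"],w["tcp"],w["R"]
T=(X-tcp)@R   # tool frame
hsv=cv2.cvtColor(p,cv2.COLOR_RGB2HSV)
for v0 in (20,60,100,140,165,200,240,300):
    row=T[v0]; ok=(np.abs(row[:,1])<.03)&(d[v0]>0)&(d[v0]<.45)&(np.abs(np.arange(640)-318)<26)
    if ok.any(): q=row[ok]; print("row",v0,"x",np.median(q[:,0]),"y",q[:,1].min(),q[:,1].max(),"z",np.median(q[:,2]))
def blue(p): 
    h=cv2.cvtColor(p,cv2.COLOR_RGB2HSV); return (h[...,0]>100)&(h[...,0]<125)&(h[...,1]>120)
S={"wrist":(p,d,X)}
for c in("scene","side"):
    z=np.load(c+".npz"); S[c]=(z["p"],z["d"],z["X"])
for c,(pp,dd,XX) in S.items():
    m=blue(pp)&(dd>0)&(XX[...,2]>.11)&(XX[...,2]<.185)&(XX[...,0]>.56)&(XX[...,0]<.74)&(abs(XX[...,1]-.188)<.075)
    P=XX[m]; A=np.c_[P[:,:2],np.ones(len(P))]; s=None
    keep=np.ones(len(P),bool)
    for _ in range(3):
        s=np.linalg.lstsq(A[keep],P[keep,2],rcond=None)[0]; r=P[:,2]-A@s; keep=abs(r)<.004
    P=P[keep]
    print(c,len(P),"plane",s,"slope",np.degrees(np.arctan(np.hypot(*s[:2]))),"yaw",np.degrees(np.arctan2(s[1],s[0])),"resid",r[keep].std())
    print("   lo",np.percentile(P,1,0),"hi",np.percentile(P,99,0),"rect",cv2.minAreaRect((P[:,:2]*1000).astype(np.float32)))
    print("   z at lip x=.606,y=.187:", s@[.606,.187,1], " z at .65:", s@[.65,.187,1])
E
```

```text
row 20 x 0.10015940216890194 y -0.020728966263301767 0.022932113963166644 z -0.005903375056901805
row 60 x 0.08653108019873855 y -0.02137556039366409 0.023565436905412813 z -0.005880227581911311
row 100 x 0.07205576864865579 y -0.023178937796407863 0.025281990796777665 z -0.005724683850773732
row 140 x 0.056627910508482156 y -0.028781600625363887 0.02998544842707103 z -0.00559198478949614
row 165 x 0.046505572156509564 y -0.029483251962912523 0.02890939180136113 z -0.0058378161352786295
row 200 x 0.034123781940387746 y -0.028985217322545602 0.029710879736824937 z -0.015418053550198308
row 240 x 0.01731189662964829 y -0.029609711695575587 0.029041309012668583 z -0.015480134671513851
row 300 x -0.009941472492535347 y -0.008363543175573245 0.009766454030988081 z -0.015972911415385833
wrist 7654 plane [ 0.4646  0.0331 -0.1642] slope 24.976904714185633 yaw 4.068851998270181 resid 0.0008447596590960099
   lo [0.6019 0.1298 0.1221] hi [0.6694 0.2438 0.1529] rect ((636.5994262695312, 186.66961669921875), (68.55194091796875, 115.94051361083984), 3.761918783187866)
   z at lip x=.606,y=.187: 0.1235876125284136  z at .65: 0.1440319011368601
scene 452 plane [ 0.4834  0.038  -0.1763] slope 25.868460683151028 yaw 4.499741955276057 resid 0.0018342403008161916
   lo [0.606  0.1317 0.124 ] hi [0.6953 0.2433 0.1683] rect ((650.240966796875, 186.74168395996094), (94.2287826538086, 113.9230728149414), 4.3453497886657715)
   z at lip x=.606,y=.187: 0.12376974177406824  z at .65: 0.14503930846276059
side 1348 plane [ 0.4636  0.0353 -0.1626] slope 24.934425846638895 yaw 4.348847370843004 resid 0.0016768286819000976
   lo [0.6023 0.1346 0.1234] hi [0.6967 0.247  0.1682] rect ((650.0029907226562, 190.58551025390625), (94.943603515625, 114.50691223144531), 3.9775302410125732)
   z at lip x=.606,y=.187: 0.1249603920745303  z at .65: 0.14535775784691168
```

```bash
cat > plan.py <<'E'
from h import *
from scipy.spatial.transform import Rotation as Ro
np.set_printoptions(precision=4,suppress=True)
LIP=np.array([.605,.185,.118]); YAW=np.radians(4.05); S=np.radians(25)
TIP=np.array([.1145,.0005,-.0044])
H=np.array([np.cos(YAW),np.sin(YAW),0]); L=np.array([-np.sin(YAW),np.cos(YAW),0]); Z=np.array([0,0,1.])
def rot(pitch):
    x=np.cos(pitch)*H+np.sin(pitch)*Z; z=np.sin(pitch)*H-np.cos(pitch)*Z
    return np.c_[x,-L,z]
U=rot(S)[:,0]; N=rot(S)[:,2]   # along slot inwards, down normal
HINGE=LIP+.095*H+.0445*Z
def now():
    o=ctrl.observe(); return o["tcp_pos"],np.array(o["ee_rot"]),o
def tip_in_slot(p,R):
    q=p+R@TIP-LIP; return q@U,q@L,q@N
def delta(p,R,pt,Rt):
    return R.T@(pt-p)/.2, Ro.from_matrix(R.T@Rt).as_rotvec()/.08
E
python3 - <<'E'
from plan import *
p,R,o=now(); print("slot s,l,n",tip_in_slot(p,R),o["t"])
Rt=rot(S)
for s,n in((-.04,.0),(-.008,.004)):
    t=LIP+U*s+N*n; pt=t-Rt@TIP
    print(s,pt,*delta(p,R,pt,Rt)); p,R=pt,Rt
E
```

```text
slot s,l,n (np.float64(0.02628069101416433), np.float64(-0.0065543935977810846), np.float64(-0.18816111618786888)) 9.0
-0.04 [0.4671 0.1757 0.0487] [-0.3319 -0.0202  0.9407] [ 0.1607  0.0039 -0.345 ]
-0.008 [0.4978 0.1779 0.0586] [0.16 0.   0.02] [0. 0. 0.]
```

send_rows:
  steps:
    - [[-0.11,0,0],[0.16,0,-0.35]]
    - [[-0.11,0,0.05],[0,0,0]]
    - [[-0.11,0,0.15],[0,0,0]]
    - [[0,0,0.2],[0,0,0]]
    - [[0,0,0.2],[0,0,0]]
    - [[0,0,0.2],[0,0,0]]
    - [[0,0,0.1],[0,0,0]]
    - [[0,0,0.04],[0,0,0]]
    - [[0,0,0],[0,0,0]]
    - [[0,0,0],[0,0,0]]
    - [[0,0,0],[0,0,0]]

```text
t: 10.1
tcp_pos: [0.4685, 0.1734, 0.0508]
ee_rot: [[0.903, 0.071, 0.424], [0.064, -0.997, 0.031], [0.425, -0.001, -0.905]]
ft_force: [0.1, 0.6, -0.3]
gripper_width: 0.0156
grip_force: 99.7
```

```bash
python3 - <<'E'
from plan import *
for i in range(2):
    p,R,o=now(); print("slot s,l,n",tip_in_slot(p,R),o["t"],o["ft_force"],o["joint_pos"])
    if i==0: P,D=ctrl.read_camera("side"); save("s2.png",cv2.resize(P[150:350,180:420],None,fx=2.5,fy=2.5,interpolation=cv2.INTER_CUBIC))
for t in ["opener_tip","lip"]:
        print(t,[(r["location"],round(r["confidence"],2)) for r in ctrl.landmark_of("side",t)[:1]])
print("tip FK",p+R@TIP)
Rt=rot(S); print(delta(p,R,LIP+U*-.008+N*.003-Rt@TIP,Rt))
E
```

```text
slot s,l,n (np.float64(-0.038093611275940485), np.float64(-0.0023678308231500377), np.float64(-0.0016417523776401603)) 10.1 [ 0.0813  0.6287 -0.2927] [ 0.3997 -0.0885  2.4321 -0.3558  0.4025  2.1998]
slot s,l,n (np.float64(-0.038162744120514784), np.float64(-0.0023611060590112273), np.float64(-0.0016617205120301858)) 10.15 [-0.6459  0.3774 -0.8835] [ 0.3998 -0.0887  2.4323 -0.3558  0.4024  2.1999]
opener_tip [([0.5698, 0.1798, 0.1088], 0.54)]
lip [([0.6059, 0.1878, 0.1206], 0.69)]
tip FK [0.57   0.1802 0.1034]
(array([ 0.1507, -0.0118,  0.0222]), array([-0.0118, -0.0318,  0.0021]))
```

send_rows:
  steps:
    - [[0.04,-0.012,0.022],[0,0,0]]
    - [[0.05,0,0],[0,0,0]]
    - [[0.04,0,0],[0,0,0]]
    - [[0.02,0,0],[0,0,0]]
    - [[0,0,0],[0,0,0]]
    - [[0,0,0],[0,0,0]]

```text
t: 10.85
tcp_pos: [0.4963, 0.1771, 0.0575]
ee_rot: [[0.904, 0.07, 0.421], [0.064, -0.998, 0.029], [0.422, 0.0, -0.907]]
ft_force: [-0.6, -0.3, -1.3]
gripper_width: 0.0155
grip_force: 99.7
```

```bash
python3 - <<'E'
from plan import *
p,R,o=now(); print("slot s,l,n",tip_in_slot(p,R),o["t"],o["ft_force"],R.T@o["ft_force"])
E
```

```text
slot s,l,n (np.float64(-0.009856324864082383), np.float64(-0.0006592744792098699), np.float64(0.004468899014061635)) 10.85 [-0.6344 -0.335  -1.2911] [-1.1398  0.289   0.8939]
```

send_rows:
  steps:
    - [[0.01,0,0],[0,0,0]]
    - [[0,0,0.003],[0,0,0]]
    - [[0,0,0.003],[0,0,0]]
    - [[0,0,0],[0,0,0]]

```text
t: 11.25
tcp_pos: [0.4984, 0.1775, 0.0572]
ee_rot: [[0.904, 0.071, 0.421], [0.065, -0.997, 0.03], [0.422, 0.0, -0.907]]
ft_force: [-0.2, 0.6, -0.5]
gripper_width: 0.0157
grip_force: 99.7
```

send_rows:
  steps:
    - [[0,0,0.003],[0,0,0]]
    - [[0,0,0.003],[0,0,0]]
    - [[0,0,0],[0,0,0]]

```text
t: 11.55
tcp_pos: [0.4991, 0.1775, 0.0562]
ee_rot: [[0.904, 0.071, 0.421], [0.064, -0.997, 0.03], [0.422, 0.0, -0.907]]
ft_force: [-1.1, 0.4, -1.1]
gripper_width: 0.0154
grip_force: 99.7
```

send_rows:
  steps:
    - [[0,0,0.003],[0,0,0]]
    - [[0,0,0.003],[0,0,0]]
    - [[0,0,0],[0,0,0]]

```text
t: 11.85
tcp_pos: [0.4997, 0.1776, 0.0552]
ee_rot: [[0.904, 0.071, 0.421], [0.064, -0.997, 0.03], [0.422, 0.0, -0.906]]
ft_force: [1.0, 0.5, -1.5]
gripper_width: 0.0157
grip_force: 99.7
```

```bash
python3 - <<'E'
from plan import *
p,R,o=now(); print("slot s,l,n",tip_in_slot(p,R),o["t"],o["ft_force"],R.T@o["ft_force"],o["ft_torque"])
E
```

```text
slot s,l,n (np.float64(-0.007742918422318251), np.float64(-0.0004493112315565815), np.float64(0.00796829820334213)) 11.85 [ 0.9991  0.4752 -1.5078] [ 0.2974 -0.4036  1.8018] [-0.0236  0.3122 -0.0493]
```

send_rows:
  steps:
    - [[0,0,0.003],[0,0,0]]
    - [[0,0,0.003],[0,0,0]]
    - [[0,0,0],[0,0,0]]

```text
t: 12.15
tcp_pos: [0.5002, 0.1776, 0.0542]
ee_rot: [[0.904, 0.071, 0.421], [0.064, -0.997, 0.03], [0.422, 0.0, -0.906]]
ft_force: [-1.7, -0.1, 0.2]
gripper_width: 0.0158
grip_force: 99.9
```

send_rows:
  steps:
    - [[0,0,0.003],[0,0,0]]
    - [[0,0,0.003],[0,0,0]]
    - [[0,0,0],[0,0,0]]

```text
t: 12.45
tcp_pos: [0.5007, 0.1777, 0.0532]
ee_rot: [[0.904, 0.071, 0.421], [0.064, -0.997, 0.03], [0.422, 0.0, -0.906]]
ft_force: [-3.6, -0.3, 1.3]
gripper_width: 0.0155
grip_force: 100.3
```

```bash
python3 - <<'E'
from plan import *
p,R,o=now(); print("slot s,l,n",tip_in_slot(p,R),o["t"],o["ft_force"],R.T@o["ft_force"],o["ft_torque"])
P,D=ctrl.read_camera("side"); X=pts("side",D); np.savez("s3.npz",p=P,d=D,X=X); 
for t in ["opener_tip","lip","opener_mid"]:
        print(t,[(r["location"],round(r["confidence"],2)) for r in ctrl.landmark_of("side",t)[:1]])
print(p+R@TIP,LIP)
w,D=ctrl.read_camera("wrist");
a=cv2.resize(P[200:300,220:360],(800,571),interpolation=cv2.INTER_CUBIC); save("s3.png",a)
save("w3.png",cv2.resize(w[0:200,200:440],(720,600),interpolation=cv2.INTER_CUBIC))
E
```

```text
slot s,l,n (np.float64(-0.007632794089862022), np.float64(-0.0003414043123238041), np.float64(0.01017052073254083)) 12.45 [-3.595  -0.3203  1.2932] [-2.7244  0.0643 -2.6967] [-0.0467  0.1072 -0.0382]
opener_tip [([0.5998, 0.1861, 0.1131], 0.63)]
lip [([0.6063, 0.1854, 0.1227], 0.56)]
opener_mid [([0.4971, 0.1744, 0.0641], 0.7)]
[0.6024 0.1845 0.1056] [0.605 0.185 0.118]
```

View pics/s3.png

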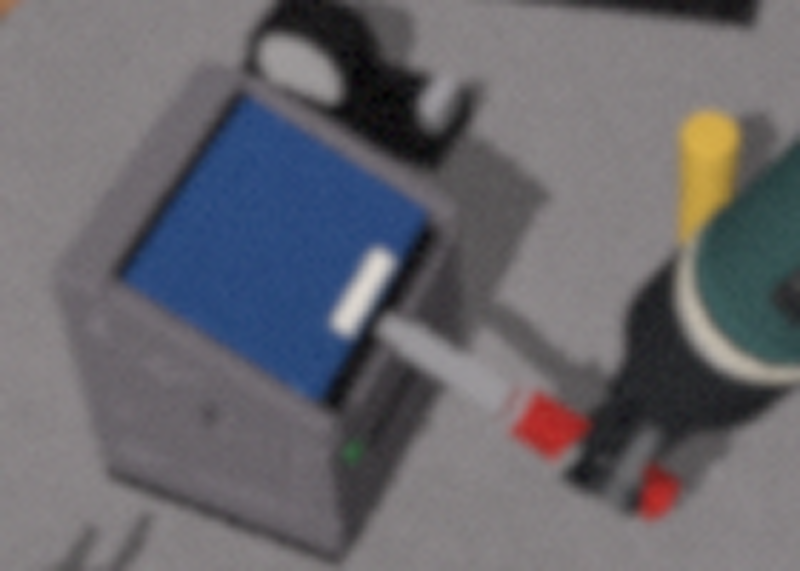

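View pics/w3.png

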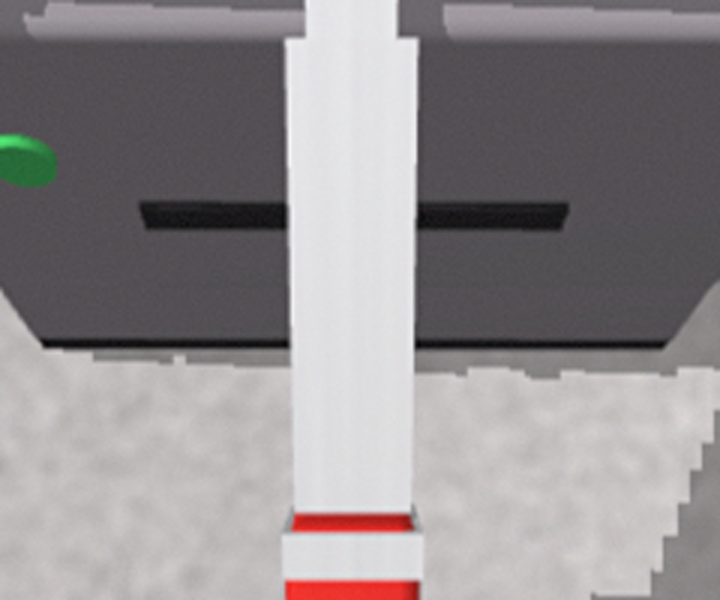

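The side crop shows the blade tip at (385,320), over the black ledge just below the white mark. The wrist crop shows the blade straight and centred. First contact with the ledge is felt at n≈10 mm, about 3 mm lower than estimated, so I'll raise 3 mm and go in gently.

send_rows:
  steps:
    - [[0,0,-0.008],[0,0,0]]
    - [[0,0,-0.008],[0,0,0]]
    - [[0.005,0,0],[0,0,0]]
    - [[0.005,0,0],[0,0,0]]
    - [[0.005,0,0],[0,0,0]]
    - [[0.005,0,0],[0,0,0]]
    - [[0,0,0],[0,0,0]]

```text
t: 13.4
tcp_pos: [0.5032, 0.1778, 0.0578]
ee_rot: [[0.904, 0.071, 0.421], [0.064, -0.997, 0.03], [0.422, 0.0, -0.906]]
ft_force: [-0.1, 0.4, -0.7]
gripper_width: 0.016
grip_force: 99.8
```

```bash
cat > st.py <<'E'
from plan import *
p,R,o=now(); print("slot s,l,n",np.round(np.array(tip_in_slot(p,R))*1000,2),o["t"],"F tool",R.T@o["ft_force"],"T tool",R.T@o["ft_torque"])
E
python3 st.py
```

```text
slot s,l,n [-3.46 -0.42  7.08] 13.4 F tool [-0.3587 -0.4381  0.6266] T tool [-0.0207 -0.2713 -0.0293]
```

send_rows:
  steps:
    - [[0.005,0,0],[0,0,0]]
    - [[0.005,0,0],[0,0,0]]
    - [[0.005,0,0],[0,0,0]]
    - [[0,0,0],[0,0,0]]

```text
t: 13.8
tcp_pos: [0.5059, 0.1781, 0.0591]
ee_rot: [[0.904, 0.071, 0.422], [0.064, -0.997, 0.03], [0.423, 0.0, -0.906]]
ft_force: [0.0, -0.7, -1.1]
gripper_width: 0.0156
grip_force: 99.8
```

```bash
python3 st.py
```

```text
slot s,l,n [-0.42 -0.39  7.02] 13.8 F tool [-0.4539  0.7443  0.948 ] T tool [ 0.0188 -0.257  -0.004 ]
```

send_rows:
  steps:
    - [[0.005,0,0],[0,0,0]]
    - [[0.005,0,0],[0,0,0]]
    - [[0.005,0,0],[0,0,0]]
    - [[0.005,0,0],[0,0,0]]
    - [[0,0,0],[0,0,0]]

```text
t: 14.3
tcp_pos: [0.5096, 0.1783, 0.0608]
ee_rot: [[0.904, 0.071, 0.422], [0.064, -0.997, 0.03], [0.423, 0.0, -0.906]]
ft_force: [-0.9, -0.3, -1.2]
gripper_width: 0.0158
grip_force: 99.8
```

```bash
python3 st.py
```

```text
slot s,l,n [ 3.6  -0.41  7.02] 14.3 F tool [-1.3487  0.2105  0.6911] T tool [ 0.0382 -0.2788 -0.0241]
```

send_rows:
  steps:
    - [[0.005,0,0],[0,0,0]]
    - [[0.005,0,0],[0,0,0]]
    - [[0.005,0,0],[0,0,0]]
    - [[0.005,0,0],[0,0,0]]
    - [[0.005,0,0],[0,0,0]]
    - [[0,0,0],[0,0,0]]

```text
t: 14.9
tcp_pos: [0.514, 0.1787, 0.0629]
ee_rot: [[0.904, 0.071, 0.422], [0.064, -0.997, 0.03], [0.423, 0.0, -0.906]]
ft_force: [0.6, -0.2, -0.6]
gripper_width: 0.0155
grip_force: 99.8
```

```bash
python3 st.py
```

```text
slot s,l,n [ 8.56 -0.37  7.02] 14.9 F tool [0.3023 0.2709 0.792 ] T tool [-0.0356 -0.284  -0.0212]
```

send_rows:
  steps:
    - [[0.005,0,0],[0,0,0]]
    - [[0.005,0,0],[0,0,0]]
    - [[0.005,0,0],[0,0,0]]
    - [[0.005,0,0],[0,0,0]]
    - [[0.005,0,0],[0,0,0]]
    - [[0.005,0,0],[0,0,0]]
    - [[0.005,0,0],[0,0,0]]
    - [[0.005,0,0],[0,0,0]]
    - [[0,0,0],[0,0,0]]

```text
t: 15.8
tcp_pos: [0.5213, 0.1792, 0.0663]
ee_rot: [[0.904, 0.071, 0.422], [0.064, -0.997, 0.03], [0.423, 0.0, -0.906]]
ft_force: [0.1, 0.1, -0.5]
gripper_width: 0.0158
grip_force: 99.8
```

```bash
python3 st.py
```

```text
slot s,l,n [16.62 -0.4   7.  ] 15.8 F tool [-0.1007 -0.0412  0.5309] T tool [ 0.0501 -0.3535  0.0281]
```

send_rows:
  steps:
    - [[0.005,0,0],[0,0,0]]
    - [[0.005,0,0],[0,0,0]]
    - [[0.005,0,0],[0,0,0]]
    - [[0,0,0],[0,0,0]]

```text
t: 16.2
tcp_pos: [0.524, 0.1794, 0.0676]
ee_rot: [[0.904, 0.071, 0.422], [0.064, -0.997, 0.03], [0.423, 0.0, -0.906]]
ft_force: [-0.2, 0.3, -0.8]
gripper_width: 0.0155
grip_force: 99.8
```

```bash
python3 st.py
```

```text
slot s,l,n [19.6  -0.34  7.  ] 16.2 F tool [-0.5069 -0.3459  0.5919] T tool [-0.0082 -0.2854  0.0354]
```

send_rows:
  steps:
    - [[0.005,0,0],[0,0,0]]
    - [[0.005,0,0],[0,0,0]]
    - [[0,0,0],[0,0,0]]

```text
t: 16.5
tcp_pos: [0.5258, 0.1795, 0.0684]
ee_rot: [[0.904, 0.071, 0.422], [0.064, -0.997, 0.03], [0.423, 0.0, -0.906]]
ft_force: [-0.9, 0.1, -1.1]
gripper_width: 0.0157
grip_force: 99.8
```

```bash
python3 st.py
```

```text
slot s,l,n [21.58 -0.35  7.01] 16.5 F tool [-1.2694 -0.1735  0.575 ] T tool [ 0.0165 -0.3228 -0.002 ]
```

send_rows:
  steps:
    - [[0.005,0,0],[0,0,0]]
    - [[0.005,0,0],[0,0,0]]
    - [[0,0,0],[0,0,0]]

```text
t: 16.8
tcp_pos: [0.5276, 0.1796, 0.0692]
ee_rot: [[0.904, 0.071, 0.422], [0.064, -0.997, 0.03], [0.423, 0.0, -0.906]]
ft_force: [-0.4, -0.8, -0.6]
gripper_width: 0.0156
grip_force: 99.8
```

```bash
python3 st.py
```

```text
slot s,l,n [23.58 -0.37  7.02] 16.8 F tool [-0.6114  0.7729  0.3442] T tool [ 0.0098 -0.3038  0.0401]
```

send_rows:
  steps:
    - [[0.005,0,0],[0,0,0]]
    - [[0.005,0,0],[0,0,0]]
    - [[0,0,0],[0,0,0]]

```text
t: 17.1
tcp_pos: [0.5294, 0.1797, 0.0701]
ee_rot: [[0.904, 0.071, 0.422], [0.064, -0.997, 0.03], [0.423, 0.0, -0.906]]
ft_force: [-0.1, 0.5, -0.4]
gripper_width: 0.0156
grip_force: 99.8
```

```bash
python3 st.py
```

```text
slot s,l,n [25.59 -0.38  7.  ] 17.1 F tool [-0.2493 -0.5407  0.271 ] T tool [ 0.0086 -0.3291 -0.0025]
```

send_rows:
  steps:
    - [[0.005,0,0],[0,0,0]]
    - [[0.005,0,0],[0,0,0]]
    - [[0,0,0],[0,0,0]]

```text
t: 17.4
tcp_pos: [0.5313, 0.1799, 0.0709]
ee_rot: [[0.904, 0.071, 0.422], [0.064, -0.997, 0.03], [0.423, 0.0, -0.906]]
ft_force: [-0.5, -0.1, -0.9]
gripper_width: 0.0154
grip_force: 99.8
```

```bash
python3 st.py
```

```text
slot s,l,n [27.62 -0.37  7.  ] 17.4 F tool [-0.823   0.1062  0.5627] T tool [-0.0846 -0.2782 -0.0368]
```

send_rows:
  steps:
    - [[0.005,0,0],[0,0,0]]
    - [[0.005,0,0],[0,0,0]]
    - [[0,0,0],[0,0,0]]

```text
t: 17.7
tcp_pos: [0.533, 0.18, 0.0718]
ee_rot: [[0.904, 0.071, 0.422], [0.064, -0.997, 0.03], [0.423, 0.0, -0.906]]
ft_force: [0.2, -0.4, -0.9]
gripper_width: 0.0157
grip_force: 99.8
```

```bash
python3 st.py
```

```text
slot s,l,n [29.58 -0.36  7.01] 17.7 F tool [-0.1708  0.3707  0.8796] T tool [ 0.0537 -0.3482 -0.0082]
```

send_rows:
  steps:
    - [[0.005,0,0],[0,0,0]]
    - [[0.005,0,0],[0,0,0]]
    - [[0,0,0],[0,0,0]]

```text
t: 18.0
tcp_pos: [0.5348, 0.1801, 0.0726]
ee_rot: [[0.904, 0.071, 0.422], [0.064, -0.997, 0.03], [0.423, 0.0, -0.906]]
ft_force: [0.8, -0.3, -0.4]
gripper_width: 0.0155
grip_force: 99.8
```

```bash
python3 st.py
```

```text
slot s,l,n [31.59 -0.36  7.  ] 18.0 F tool [0.5081 0.3991 0.6873] T tool [ 0.0034 -0.2814  0.0071]
```

send_rows:
  steps:
    - [[0.005,0,0],[0,0,0]]
    - [[0.005,0,0],[0,0,0]]
    - [[0,0,0],[0,0,0]]

```text
t: 18.3
tcp_pos: [0.5353, 0.1799, 0.0724]
ee_rot: [[0.905, 0.071, 0.419], [0.065, -0.997, 0.029], [0.42, 0.001, -0.907]]
ft_force: [-4.1, 0.6, -1.0]
gripper_width: 0.0154
grip_force: 99.9
```

```bash
python3 st.py
```

```text
slot s,l,n [31.88 -0.64  7.73] 18.3 F tool [-4.0476 -0.8975 -0.7977] T tool [ 0.1407 -0.7524 -0.0635]
```

The stop is felt at s≈32 mm with about 4 N. I'll back off a little and work out the tip's arc about the hinge.

```bash
python3 - <<'E'
from plan import *
r=.075; hp=HINGE+N*.003
def tip(th):
    a=np.radians(205)-th; return hp+r*(np.cos(a)*H+np.sin(a)*Z)+.001*(-np.sin(a)*H+np.cos(a)*Z)
q=LIP+U*.0296+N*.007; R=rot(S)
for th in np.arange(0,1.86,.1):
    t=tip(th); print(round(th,2),np.round(R.T@(t-q)/.2,3), t-R@TIP); q=t
E
```

```text
0.0 [ 0.002 -0.    -0.016] [0.532  0.1803 0.0748]
0.1 [ 0.001 -0.    -0.037] [0.529  0.1801 0.0817]
0.2 [ 0.005  0.    -0.037] [0.5268 0.18   0.0889]
0.3 [ 0.009  0.    -0.036] [0.5254 0.1799 0.0962]
0.4 [ 0.012  0.    -0.035] [0.5246 0.1798 0.1037]
0.5 [ 0.016  0.    -0.034] [0.5246 0.1798 0.1112]
0.6 [ 0.019  0.    -0.032] [0.5254 0.1799 0.1186]
0.7 [ 0.022 -0.    -0.03 ] [0.5268 0.18   0.126 ]
0.8 [ 0.025 -0.    -0.028] [0.5291 0.1801 0.1331]
0.9 [ 0.028  0.    -0.025] [0.532  0.1803 0.1401]
1.0 [ 0.03  -0.    -0.022] [0.5356 0.1806 0.1466]
1.1 [ 0.032  0.    -0.019] [0.5398 0.1809 0.1528]
1.2 [ 0.034  0.    -0.016] [0.5446 0.1812 0.1585]
1.3 [ 0.035  0.    -0.012] [0.55   0.1816 0.1638]
1.4 [ 0.036 -0.    -0.009] [0.5558 0.182  0.1684]
1.5 [ 0.037  0.    -0.005] [0.5621 0.1825 0.1725]
1.6 [ 0.037  0.    -0.001] [0.5688 0.1829 0.1759]
1.7 [0.037 0.    0.002] [0.5758 0.1834 0.1786]
1.8 [0.037 0.    0.006] [0.583  0.1839 0.1806]
```

send_rows:
  steps:
    - [[-0.01,0,0],[0,0,0]]
    - [[-0.01,0,0],[0,0,0]]
    - [[0,0,-0.008],[0,0,0]]
    - [[0,0,-0.01],[0,0,0]]
    - [[0,0,-0.018],[0,0,0]]
    - [[0.001,0,-0.018],[0,0,0]]
    - [[0.002,0,-0.018],[0,0,0]]
    - [[0.003,0,-0.018],[0,0,0]]
    - [[0.004,0,-0.018],[0,0,0]]
    - [[0.005,0,-0.018],[0,0,0]]
    - [[0,0,0],[0,0,0]]

```text
t: 19.4
tcp_pos: [0.5245, 0.1793, 0.0959]
ee_rot: [[0.904, 0.071, 0.421], [0.064, -0.997, 0.03], [0.422, 0.0, -0.907]]
ft_force: [1.6, 1.2, -5.6]
gripper_width: 0.0154
grip_force: 99.0
```

```bash
cat > cov.py <<'E'
from plan import *
import sys
P,D=ctrl.read_camera("side"); X=pts("side",D)
h=cv2.cvtColor(P,cv2.COLOR_RGB2HSV); m=(h[...,0]>100)&(h[...,0]<125)&(h[...,1]>110)&(D>0)
q=X-HINGE; m&=(abs(q@L)<.07)&(np.abs(q@H)<.13)&(q[...,2]>-.06)&(q[...,2]<.14)
Q=q[m]; a=Q@H; b=Q@Z
if len(Q)>20:
    c=np.c_[a,b]; c=c-c.mean(0); v=np.linalg.svd(c,full_matrices=False)[2][0]
    ang=np.degrees(np.arctan2(v[1],v[0])); print("blue",len(Q),"line angle",ang,"-> theta(rad)",np.radians((25-ang)%180),"H",np.percentile(a,[2,98]),"Z",np.percentile(b,[2,98]))
for t in ["lip","opener_tip","opener_mid"]:
    print(t,[(np.round(r["location"],4),round(r["confidence"],2)) for r in ctrl.landmark_of("side",t)[:1]])
p,R,o=now(); print("tip FK",p+R@TIP,"mid FK",p+R@(TIP-[.115,0,0]))
if len(sys.argv)>1: save(sys.argv[1],cv2.resize(P[140:340,180:460],(784,560),interpolation=cv2.INTER_CUBIC))
E
python3 st.py; python3 cov.py
```

```text
slot s,l,n [ 32.03  -0.49 -18.34] 19.4 F tool [-0.796  -1.0937  5.753 ] T tool [ 0.0691 -0.6462 -0.0273]
blue 1421 line angle -168.6356015425557 -> theta(rad) 0.23798614240761448 H [-0.1012 -0.0033] Z [-0.0139  0.0061]
lip [(array([0.5985, 0.1886, 0.1459]), 0.91)]
opener_tip [(array([0.6273, 0.1872, 0.1521]), 0.7)]
opener_mid [(array([0.5203, 0.1736, 0.1045]), 0.74)]
tip FK [0.6264 0.186  0.1478] mid FK [0.5224 0.1786 0.0993]
```

The cover is ajar at 0.24 rad with about 5 N on the blade. Continuing the arc.

send_rows:
  steps:
    - [[0.012,0,-0.035],[0,0,0]]
    - [[0.016,0,-0.034],[0,0,0]]
    - [[0.019,0,-0.032],[0,0,0]]
    - [[0.022,0,-0.03],[0,0,0]]
    - [[0.025,0,-0.028],[0,0,0]]
    - [[0.028,0,-0.025],[0,0,0]]
    - [[0,0,0],[0,0,0]]

```text
t: 20.3
tcp_pos: [0.5329, 0.1802, 0.1414]
ee_rot: [[0.903, 0.071, 0.424], [0.064, -0.998, 0.031], [0.425, -0.001, -0.905]]
ft_force: [-3.1, -0.8, -3.8]
gripper_width: 0.0151
grip_force: 99.6
```

```bash
python3 st.py; python3 cov.py
```

```text
slot s,l,n [ 58.83  -0.27 -56.44] 20.3 F tool [-4.4721  0.6138  2.0578] T tool [-0.088  -1.095   0.0602]
blue 929 line angle -26.039581798143182 -> theta(rad) 0.8908087512185664 H [-0.0921 -0.0001] Z [0.006  0.0508]
lip [(array([0.6056, 0.1869, 0.2103]), 0.77)]
opener_tip [(array([0.6323, 0.1884, 0.2013]), 0.75)]
opener_mid [(array([ 0.5221,  0.4181, -0.0024]), 0.65)]
tip FK [0.6345 0.187  0.1935] mid FK [0.5307 0.1796 0.1446]
```

send_rows:
  steps:
    - [[0.03,0,-0.022],[0,0,0]]
    - [[0.032,0,-0.019],[0,0,0]]
    - [[0.034,0,-0.016],[0,0,0]]
    - [[0.035,0,-0.012],[0,0,0]]
    - [[0.036,0,-0.009],[0,0,0]]
    - [[0.037,0,-0.005],[0,0,0]]
    - [[0.037,0,-0.001],[0,0,0]]
    - [[0,0,0],[0,0,0]]

```text
t: 21.3
tcp_pos: [0.5696, 0.1828, 0.1765]
ee_rot: [[0.903, 0.071, 0.424], [0.064, -0.997, 0.03], [0.425, -0.0, -0.905]]
ft_force: [-1.1, -0.5, -2.5]
gripper_width: 0.0156
grip_force: 99.7
```

```bash
python3 st.py; python3 cov.py s4.png
```

```text
slot s,l,n [107.08  -0.14 -72.69] 21.3 F tool [-2.0657  0.391   1.8082] T tool [ 0.0167 -0.5547  0.0563]
blue 156 line angle -67.11298008712912 -> theta(rad) 1.6076747863443763 H [-0.0416 -0.0057] Z [0.0179 0.0993]
lip [(array([0.6579, 0.1903, 0.2612]), 0.76)]
opener_tip [(array([0.6693, 0.1893, 0.2345]), 0.84)]
opener_mid [(array([0.5628, 0.1797, 0.1856]), 0.67)]
tip FK [0.6709 0.1896 0.2293] mid FK [0.5671 0.1822 0.1803]
```

View pics/s4.png

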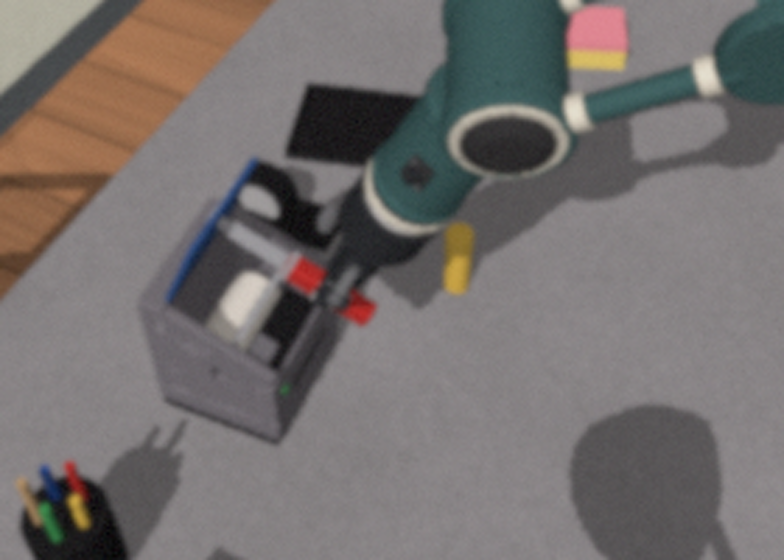

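The cover stands nearly upright (blue edge from (255,165) to (170,300)) with the tip behind it; θ≈1.6. Pushing on to about 1.83.

send_rows:
  steps:
    - [[0.03,0,0.002],[0,0,0]]
    - [[0.025,0,0.003],[0,0,0]]
    - [[0.02,0,0.003],[0,0,0]]
    - [[0.01,0,0.002],[0,0,0]]
    - [[0,0,0],[0,0,0]]
    - [[0,0,0],[0,0,0]]

```text
t: 22.1
tcp_pos: [0.5842, 0.1837, 0.1804]
ee_rot: [[0.904, 0.071, 0.421], [0.064, -0.997, 0.03], [0.422, 0.0, -0.906]]
ft_force: [-3.8, -0.3, -1.4]
gripper_width: 0.0158
grip_force: 100.0
```

```bash
python3 st.py; python3 cov.py
```

```text
slot s,l,n [121.93  -0.33 -69.72] 22.1 F tool [-4.0212  0.0047 -0.2826] T tool [ 0.0136 -0.5763  0.0275]
blue 415 line angle -78.61274181880772 -> theta(rad) 1.8083834917570127 H [-0.0217 -0.0026] Z [0.0147 0.1039]
lip [(array([0.6772, 0.1897, 0.2677]), 0.6)]
opener_tip [(array([0.6836, 0.1917, 0.2396]), 0.98)]
opener_mid [(array([0.5794, 0.1817, 0.1895]), 0.77)]
tip FK [0.6858 0.1904 0.2328] mid FK [0.5819 0.183  0.1842]
```

send_rows:
  steps:
    - [[-0.05,0,0],[0,0,0]]
    - [[-0.15,0,-0.1],[0,0,0]]
    - [[-0.15,0,-0.1],[0,0,0]]
    - [[-0.15,0,-0.15],[0,0,0]]
    - [[0,0,0],[0,-1,0]]
    - [[0,0,0],[0,-1,0]]
    - [[0,0,0],[0,-1,0]]
    - [[0,0,0],[0,-1,0]]
    - [[0,0,0],[0,-1,0]]
    - [[0,0,0],[0,-0.45,0]]
    - [[0,0,0],[0,0,-1]]
    - [[0,0,0],[0,0,-1]]
    - [[0,0,0],[0,0,-1]]
    - [[0,0,0],[0,0,-0.15]]
    - [[0,0,0],[0,0,0]]
    - [[0,0,0],[0,0,0]]

```text
t: 23.9
tcp_pos: [0.4644, 0.1751, 0.2017]
ee_rot: [[0.949, 0.316, 0.001], [0.316, -0.949, -0.0], [0.001, 0.0, -1.0]]
ft_force: [-0.6, 0.5, -0.5]
gripper_width: 0.0152
grip_force: 99.7
```

```bash
python3 cov.py; python3 - <<'E'
from plan import *
p,R,o=now(); info=ctrl.camera_info("wrist"); w,d=ctrl.read_camera("wrist"); T=(pts("wrist",d,info)-p)@R
for v0 in (20,100,165,200,240,300):
    ok=(d[v0]>0)&(d[v0]<.45)&(np.abs(np.arange(640)-318)<12); q=T[v0][ok]
    if len(q): print(v0,np.median(q,0))
Rt=np.array([[.949,.315,0],[.315,-.949,0],[0,0,-1]]); print(p,R,o["t"])
print(delta(p,R,np.array([.651,-.184,.21]),Rt))
E
```

```text
blue 468 line angle -78.57447830812362 -> theta(rad) 1.807715667512203 H [-0.0215 -0.0023] Z [0.0148 0.1039]
lip [(array([0.6808, 0.1911, 0.2664]), 0.72)]
opener_tip [(array([0.5719, 0.2122, 0.2118]), 0.74)]
opener_mid [(array([0.4617, 0.173 , 0.2101]), 0.7)]
tip FK [0.5731 0.2109 0.206 ] mid FK [0.464  0.1745 0.206 ]
20 [ 0.1006  0.0009 -0.0063]
100 [ 0.0726  0.0008 -0.006 ]
165 [ 0.047   0.0008 -0.0059]
200 [ 0.0346  0.0008 -0.0155]
240 [ 0.0178  0.0008 -0.0154]
300 [-0.0095  0.0008 -0.0158]
[0.4643 0.1751 0.2016] [[ 0.9484  0.317   0.0003]
 [ 0.317  -0.9484 -0.0002]
 [ 0.0002  0.0003 -1.    ]] 24.1
(array([ 0.3161,  1.9989, -0.0414]), array([ 0.0033, -0.0026,  0.0261]))
```

send_rows:
  steps:
    - [[0.032,0.2,-0.004],[0,0,0]]
    - [[0.032,0.2,-0.004],[0,0,0]]
    - [[0.032,0.2,-0.004],[0,0,0]]
    - [[0.032,0.2,-0.004],[0,0,0]]
    - [[0.032,0.2,-0.004],[0,0,0]]
    - [[0.032,0.2,-0.004],[0,0,0]]
    - [[0.032,0.2,-0.004],[0,0,0]]
    - [[0.032,0.2,-0.004],[0,0,0]]
    - [[0.032,0.2,-0.004],[0,0,0]]
    - [[0.032,0.2,-0.004],[0,0,0]]
    - [[0,0,0.1],[0,0,0]]
    - [[0,0,0.2],[0,0,0]]
    - [[0,0,0.2],[0,0,0]]
    - [[0,0,0.2],[0,0,0]]
    - [[0,0,0.1],[0,0,0]]
    - [[0,0,0],[0,0,0]]
    - [[0,0,0],[0,0,0]]

```text
t: 25.85
tcp_pos: [0.6521, -0.184, 0.0496]
ee_rot: [[0.948, 0.317, -0.0], [0.317, -0.948, -0.0], [-0.0, -0.0, -1.0]]
ft_force: [0.5, 0.4, -1.4]
gripper_width: 0.0155
grip_force: 99.7
```

Need 0.0496 → 0.011, which is 0.19 units.

send_rows:
  steps:
    - [[0,0,0.06],[0,0,0]]
    - [[0,0,0.06],[0,0,0]]
    - [[0,0,0.04],[0,0,0]]
    - [[0,0,0.02],[0,0,0]]
    - [[0,0,0.01],[0,0,0]]
    - [[0,0,0.005],[0,0,0]]
    - [[0,0,0],[0,0,0]]
    - [[0,0,0],[0,0,0]]

```text
t: 26.65
tcp_pos: [0.6523, -0.1841, 0.0111]
ee_rot: [[0.948, 0.317, 0.001], [0.317, -0.948, -0.0], [0.001, 0.001, -1.0]]
ft_force: [0.6, -0.9, -0.5]
gripper_width: 0.0156
grip_force: 99.7
```

send_rows:
  steps:
    - [[0,0,0],[0,0,0]]
    - [[0,0,0],[0,0,0]]
    - [[0,0,0],[0,0,0]]
    - [[0,0,0],[0,0,0]]
    - [[0,0,-0.03],[0,0,0]]
    - [[0,0,-0.1],[0,0,0]]
    - [[0,0,-0.2],[0,0,0]]
    - [[0,0,-0.2],[0,0,0]]
    - [[0,0,-0.2],[0,0,0]]
    - [[-0.1,0,-0.2],[0,0,0]]
    - [[0,0,0],[0,0,0]]
    - [[0,0,0],[0,0,0]]
  jaw: 0.5

```text
t: 27.85
tcp_pos: [0.6338, -0.1908, 0.1992]
ee_rot: [[0.948, 0.317, 0.004], [0.317, -0.948, -0.002], [0.003, 0.003, -1.0]]
ft_force: [0.0, 0.2, 0.0]
gripper_width: 0.0428
grip_force: 0.0
```

```bash
python3 cov.py; python3 - <<'E'
from plan import *
p,R,o=now(); w,d=ctrl.read_camera("wrist"); save("w5.png",w)
for t in ["opener_mid","opener_tip","tray"]:
    print(t,[(r["location"],round(r["confidence"],2)) for r in ctrl.landmark_of("wrist",t)[:1]])
print(p,o["t"],o["ft_force"],o["gripper_width"])
E
```

```text
blue 468 line angle -78.72331655737068 -> theta(rad) 1.8103133850144681 H [-0.0216 -0.0029] Z [0.0147 0.1039]
lip [(array([0.6791, 0.1943, 0.2667]), 0.74)]
opener_tip [(array([ 0.7593, -0.1481,  0.0194]), 0.58)]
opener_mid [(array([ 0.6498, -0.1885,  0.0169]), 0.51)]
tip FK [ 0.7407 -0.1538  0.1985] mid FK [ 0.6316 -0.1903  0.1988]
opener_mid [([0.6497, -0.1875, 0.0144], 0.57)]
opener_tip [([0.6883, -0.1751, -0.0025], 0.58)]
tray [([0.6885, -0.1769, -0.0026], 0.73)]
[ 0.6319 -0.1897  0.1944] 28.05 [-0.0088  0.3346  0.3439] 0.04275276375588882
```

View pics/w5.png

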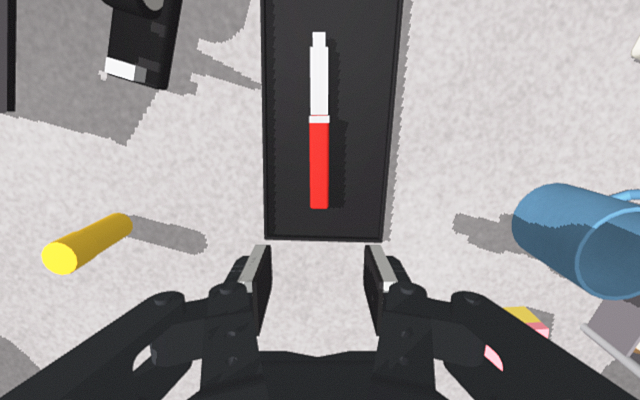

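The wrist view shows the opener lying flat in the tray, handle from (318,208) to (318,122) and tip at (318,35). The cover is still at 1.81 rad and the gripper touches nothing, so I'm handing in.

```bash
python3 -c "
from cell import ctrl
print(ctrl.sign_off())"
```

```text
the job is handed in; nothing more can be done
None
```

The job is handed in at about 28 s of the 64 s limit: the printer cover stands open at about 1.81 rad, the opener lies flat in the pen tray, the gripper is clear, and the other things were left alone; the sign-off returned no verdict.

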